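# Set up the plug-lockout display stand

## Robot

A 7-joint arm with a two-finger parallel gripper is mounted at the origin on the work surface. World frame = base frame: x ahead of the robot, y to its left, z up, the work surface at z = 0. Lengths are in m, angles in rad, forces in N, time in s.
With the tool pointing down it reaches from about 0.4 to 0.875 m from the base axis. Payload 6.5 kg.
Tool frame: the origin (TCP) lies between the finger pads; the fingertips stand 17 mm ahead of it and the grasp point (between the pads) lies 2 mm behind it; z points along the fingers, y is the direction in which the jaws open and shut (so a half turn about z gives the same grasp; the last joint's range is limited). The gripper opens to 85 mm and grips with 20 to 120 N. Pads are 22 mm wide; open, the fingers measure 114 mm over their backs; the gripper's body (76 mm by 85 mm) begins 54 mm behind the grasp point. The pads swing forward as they close: fully open they stand 13 mm farther back than shut.
Start: joints at [1.126, 0.536, -0.004, 1.538, 0.003, 1.067, -0.071], TCP at [0.24, -0.604, 0.248] pointing down, gripper open.
Joint ranges: [-2.7, 2.7], [-0.37, 2.16], [-1.27, 1.26], [0.24, 2.4], [-1.31, 4.45], [0.19, 1.91], [-2.76, 2.76]. Speed limits (rad/s): [2.39, 2.39, 3.14, 3.14, 3.14, 3.14, 3.14].

## Interface

Orientations are given as a unit quaternion [x, y, z, w].
In Python, from plant import sensors, cams, manip gives the robot as it stands.
- The arm moves only by the tool step_arm, never from a script. Its argument "deltas" is a list of rows, each a list of 2 entries, a list of its own where there are three numbers: the shift along the tool's x, y, z in mm, then the turn about the tool's z in degrees. A call has 1 to 12 rows; each row shifts and turns the commanded pose from where the row before left it, along the tool's axes as they then stand; what a row does not reach is not made up. A row lasts 1/10 s, in which the tool goes at most 50 mm and 8.59 degrees, less where a joint would pass 70% of its speed; a pose out of reach is approached as far as the arm can. A call with a gripper value outside its range is refused whole. "claw" is the opening in per cent of the stroke, from 0 (shut) to 100 (fully open), set as the call begins (left out, the last holds). The fingers move at their own pace and stop on an object; the grip force is fixed at half the most. Time passes only in rows, so rows that do not move let the fingers close. It gives the time, the measured TCP pose, the force and the opening at its end, in the units of the state.
- sensors.observe(): the state, without advancing time (a new reading comes with each control period).
- cams.snapshot(name): name is "side" or "top" or "wrist"; returns the picture (400x640x3 uint8, blue, green, red); there is no depth.
- cams.calibration(name): a dict with "fx", "fy", "cx", "cy" (pixels), "R" (3x3) and "t" (3): a world point X has camera coordinates R X + t; the wrist camera has in their place "T_tool_cam" (4x4, takes a point from camera to tool coordinates, whose origin is the TCP and whose axes are the flange's). Camera axes: x right, y down, z forward; pixel columns grow to the right and rows downward; lengths in m; the calibration is good to about 2 mm. A picture is of the moment at which its call begins: read the wrist's pose just before it. calibration takes no time and is no camera call.
- manip.sign_off(): hands the job in, once; it reports no verdict.
The state is a dict: "t": time; "joint_pos": joint angles; "qvel": joint speeds; "effort": joint torques, N m; "position": TCP position; "tcp_rot": TCP orientation; "contact_force": force on the tool from outside, world axes, zero at the start; "torque": the same for the moment, N m; "opening": finger opening in m.
Only numpy, scipy, OpenCV 4.12 (cv2) and the standard library are available. Lean on these libraries where they do the work, as an engineer would, in place of code of your own. Each camera call takes 0.05 s, during which the arm holds its last target. There are 200 camera calls.

## Task

Set up the lockout display: first lift the two aluminium posts out of the holder and plant them upright, one in each opening of the yellow stand, sweeping each foot about inside the opening until it finds the blind socket hidden below and drops fully home. Then lift every red lockout there is out of its moulded tray cavity and thread it, hub up, down over a post, at most two to a post, so that the lockouts rest flat on the stand or flat on the one below. Leave the padlock, the box and the mug where they are.

Things in the scene. Friction and masses are not known exactly. Their poses are not given: they have to be found in the camera images.
- stand: yellow hollow display stand, fixed, 100 mm (its x) by 240 mm (its y) and 45 mm tall, flat top 8 mm thick with two square openings. Origin: centre of the underside.
- holder: grey block, fixed, 150 mm (its x) by 60 mm (its y), 50 mm tall, with two upright round wells, 24 mm wide and 35 mm deep, at x -40 and +40 mm; a post stands in each at the start. Origin: centre of the underside.
- tray: grey moulded tray, fixed, 194 mm square and 16 mm tall, with four square cavities 68 mm wide and 8 mm deep, centred at x, y = -46 or +46 mm; lockouts lie in some of them. Origin: centre of the underside.
- opening0 (a point): centre of a 36 mm square opening in the stand's top (45 mm above the table), at y -60 mm of the stand. 8 mm below the top is the flat face of a black insert with one blind round hole, 22 mm wide, 30 mm deep, chamfered 1.5 mm. The hole lies up to 5 mm off the opening's centre along each of the stand's x and y, differing per start and not given: feel for it with the post's foot.
- opening1 (a point): centre of a 36 mm square opening in the stand's top (45 mm above the table), at y +60 mm of the stand. 8 mm below the top is the flat face of a black insert with one blind round hole, 22 mm wide, 30 mm deep, chamfered 1.5 mm. The hole lies up to 5 mm off the opening's centre along each of the stand's x and y, differing per start and not given: feel for it with the post's foot.
- post0: plain aluminium round post (two alike), 20 mm diameter, 100 mm long, chamfered foot, about 90 g. Starts upright in the holder, foot 15 mm above the table, top 65 mm clear of the holder. Origin: centre of the foot; z runs up along the post. Fully home in a socket its foot is 7 mm above the table and 62 mm stand proud of the stand's top.
- post1: plain aluminium round post (two alike), 20 mm diameter, 100 mm long, chamfered foot, about 90 g. Starts upright in the holder, foot 15 mm above the table, top 65 mm clear of the holder. Origin: centre of the foot; z runs up along the post. Fully home in a socket its foot is 7 mm above the table and 62 mm stand proud of the stand's top.
- lockout0: red plastic plug lockout (three or four alike): octagonal flange 64 mm across flats, 14 mm thick, with an octagonal hub 44 mm across flats on it, 34 mm tall in all, 30 mm through hole down the middle; about 110 g. Origin: centre of the underside; z up the hole; x square to a flat (flats every 45 deg, hub and flange alike). Starts hub up in a tray cavity, underside 8 mm above the table.
- lockout1: red plastic plug lockout (three or four alike): octagonal flange 64 mm across flats, 14 mm thick, with an octagonal hub 44 mm across flats on it, 34 mm tall in all, 30 mm through hole down the middle; about 110 g. Origin: centre of the underside; z up the hole; x square to a flat (flats every 45 deg, hub and flange alike). Starts hub up in a tray cavity, underside 8 mm above the table.
- lockout2: red plastic plug lockout (three or four alike): octagonal flange 64 mm across flats, 14 mm thick, with an octagonal hub 44 mm across flats on it, 34 mm tall in all, 30 mm through hole down the middle; about 110 g. Origin: centre of the underside; z up the hole; x square to a flat (flats every 45 deg, hub and flange alike). Starts hub up in a tray cavity, underside 8 mm above the table.
- lockout3: red plastic plug lockout (three or four alike): octagonal flange 64 mm across flats, 14 mm thick, with an octagonal hub 44 mm across flats on it, 34 mm tall in all, 30 mm through hole down the middle; about 110 g. Origin: centre of the underside; z up the hole; x square to a flat (flats every 45 deg, hub and flange alike). Starts hub up in a tray cavity, underside 8 mm above the table.
- padlock: bystander: steel padlock lying flat, body 45 x 40 x 22 mm plus shackle. Origin: centre of the body's underside.
- tagbox: bystander: closed cardboard box 70 x 110 x 50 mm. Origin: centre of the underside.
- mug: bystander: white mug, 80 mm wide, 90 mm tall, handle at its +y. Origin: centre of the underside.
Things that resemble listed ones, but are neither listed nor needed, are in the scene too. Leave any pink look-alike of the lockout2 alone.

How it is judged:
By the outcome, as a careful person would: the job done as asked, in the order asked, and still so for the second after the job is handed in, with the robot touching nothing.
Of lockout0, lockout1, lockout2, lockout3 only 3 to 4 are there at a start; the rules pass over those that are not, and their reading is None.
At some moment in a run one of lockout0, lockout1, lockout2, lockout3 may be knocked a few centimetres aside while the robot is not near it.
It also fails if it takes over 210 s, if anything falls off the work surface, if the arm or the gripper's body presses on something with over 40 N, if the wrist force passes 120 N, or if a joint passes its speed limit or range.

## Working session

There is one attempt and no reset: what is moved stays moved. The work goes in short steps, Python scripts to look and compute and a tool call to move; the robot and the scene stay as the last step left them, time stands still between calls to the robot, and variables do not carry over. Pictures are saved under pics/ and viewed, about 12 in all and at most 16, crops included, and the job is handed in when it is done.

Besides the shell and the picture viewer there is one more tool, called after "Call:" as name(argument=value, ...), one argument or row to a line, values as JSON. step_arm: Moves the arm, as the interface text tells. Its arguments: {"type":"object","properties":{"deltas":{"type":"array","items":{"type":"array"}},"claw":{"type":"number"}},"required":["deltas"]}

```bash
ls; mkdir -p pics; python3 - <<'E'
from plant import sensors,cams
import cv2,json
s=sensors.observe();print(s)
for n in("top","side","wrist"):
    im=cams.snapshot(n);cv2.imwrite(f"pics/{n}0.png",im)
    print(n,cams.calibration(n))
E
```

```text
pics
{'t': 0.0, 'joint_pos': array([ 1.12576626,  0.5371685 , -0.0044549 ,  1.53883709,  0.00261676,
        1.06728443, -0.07119544]), 'qvel': array([ 0.00191679, -0.00038458, -0.00091827,  0.00124899,  0.00058224,
       -0.00090139, -0.0002968 ]), 'effort': array([-1.78888899e-04, -5.83419371e+01,  1.04873411e+00, -2.59099692e+01,
        1.23408568e-02,  9.65819025e-03,  5.69861939e-06]), 'position': array([ 0.24016857, -0.60337821,  0.24742544]), 'tcp_rot': array([ 9.82104917e-01,  1.88332729e-01, -2.22936546e-04, -8.15890564e-04]), 'contact_force': array([-0.27035448, -0.01666327, -0.16495801]), 'torque': array([0.01000789, 0.02431788, 0.03269577]), 'opening': 0.08538981195185026}
top {'fx': 409.75871353806866, 'fy': 409.75871353806866, 'cx': 317.8685975620667, 'cy': 196.00959640461005, 'R': array([[-0.00840604, -0.99991023, -0.01043439],
       [-0.99663716,  0.00922817, -0.08141998],
       [ 0.08150896,  0.00971489, -0.99662526]]), 't': array([0.06171546, 0.5601716 , 1.1364377 ])}
side {'fx': 390.88304231522903, 'fy': 390.88304231522903, 'cx': 320.3339874737223, 'cy': 201.55481117875226, 'R': array([[ 0.992343  , -0.12340802,  0.00508175],
       [-0.07615363, -0.64371902, -0.76146336],
       [ 0.09724191,  0.75524584, -0.64818803]]), 't': array([-0.53604965,  0.1258264 ,  0.78843096])}
wrist {'fx': 297.0335586644802, 'fy': 297.0335586644802, 'cx': 316.6211118328414, 'cy': 198.12759776346704, 'T_tool_cam': array([[ 2.82822825e-04, -9.63130144e-01, -2.69035769e-01,
         6.90087092e-02],
       [ 9.99998929e-01,  6.58747362e-04, -1.30702665e-03,
         1.82171831e-03],
       [ 1.43606337e-03, -2.69035112e-01,  9.63129299e-01,
        -1.25460026e-01],
       [ 0.00000000e+00,  0.00000000e+00,  0.00000000e+00,
         1.00000000e+00]])}
```

View pics/top0.png

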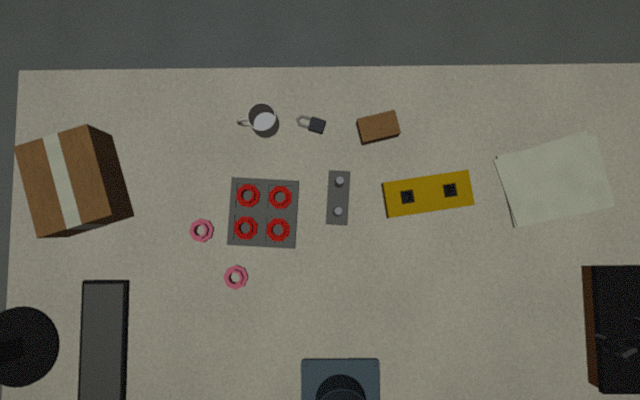

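View pics/side0.png

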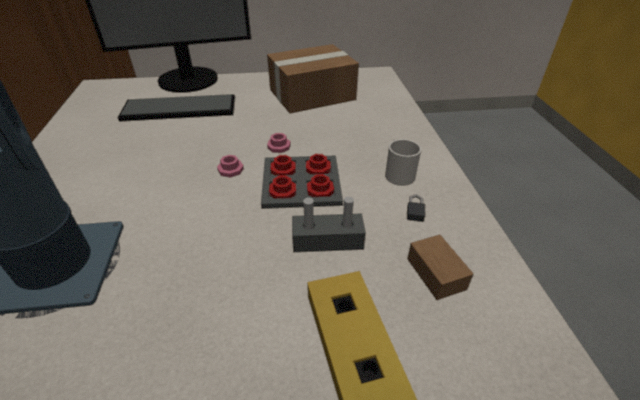

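The top view shows the stand centred near (428,193) with openings at (407,197) and (450,190), and the holder near (338,198) with post tops at (340,181) and (338,211). The tray is near (263,212) with four red lockouts at (248,195), (281,197), (246,228) and (279,230). Two pink look-alikes lie at (201,230) and (236,277).

```bash
cat > h.py <<'E'
import numpy as np,cv2
from scipy.spatial.transform import Rotation as Ro
from plant import sensors,cams
def ray(n,uv,s=None):
    c=cams.calibration(n);uv=np.atleast_2d(uv).astype(float)
    d=np.c_[(uv[:,0]-c['cx'])/c['fx'],(uv[:,1]-c['cy'])/c['fy'],np.ones(len(uv))]
    if n=='wrist':
        T=c['T_tool_cam'];R=Ro.from_quat(s['tcp_rot']).as_matrix()
        return R@T[:3,3]+s['position'],d@(R@T[:3,:3]).T
    return -c['R'].T@c['t'],d@c['R']
def at(n,uv,z,s=None):
    o,d=ray(n,uv,s);return (o+d*((z-o[2])/d[:,2])[:,None])[:,:2]
def proj(n,X,s=None):
    c=cams.calibration(n);X=np.atleast_2d(X)
    if n=='wrist':
        T=c['T_tool_cam'];R=Ro.from_quat(s['tcp_rot']).as_matrix()
        p=(((X-s['position'])@R)-T[:3,3])@T[:3,:3]
    else: p=X@c['R'].T+c['t']
    return np.c_[p[:,0]/p[:,2]*c['fx']+c['cx'],p[:,1]/p[:,2]*c['fy']+c['cy']]
def red(im):
    h=cv2.cvtColor(im,cv2.COLOR_BGR2HSV);H,S,V=cv2.split(h)
    return (((H<6)|(H>174))&(S>190)&(V>60)).astype(np.uint8)
def blobs(m,amin=30):
    n,l,st,c=cv2.connectedComponentsWithStats(m)
    return [(c[i],st[i],l==i) for i in range(1,n) if st[i][4]>=amin]
def tooldelta(xy,z=None):
    "move in tool axes (mm) to get the TCP to world xy,z"
    s=sensors.observe();R=Ro.from_quat(s['tcp_rot']).as_matrix()
    t=np.array([*xy,s['position'][2] if z is None else z])
    return ((t-s['position'])@R)*1000
E
python3 - <<'E'
from h import *
im=cv2.imread('pics/top0.png');h=cv2.cvtColor(im,cv2.COLOR_BGR2HSV)
y=cv2.inRange(h,(18,150,60),(32,255,255)); y=cv2.morphologyEx(y,cv2.MORPH_CLOSE,np.ones((5,5)))
for c,st,m in blobs(y,500):
    print('yel',c,st); cn=cv2.findContours(m.astype(np.uint8),0,2)[0][0]
    p=at('top',cn[:,0,:],.045);r=cv2.minAreaRect(p.astype(np.float32)*1000);print(r)
g=cv2.cvtColor(im,cv2.COLOR_BGR2GRAY)
k=np.zeros_like(g);k[165:220,380:480]=(g[165:220,380:480]<45)
for c,st,m in blobs(k,20): print('hole',c,st,at('top',c,.045))
for c,st,m in blobs(red(im)): print('red',c,st[:],at('top',c,.03))
q=g[165:230,320:355];
k=np.zeros_like(g);k[165:230,320:355]=(q>130)&(h[165:230,320:355,1]<60);
print(q[::3,::2])
for n,box in(('tray',(222,170,305,255)),('hold',(320,160,358,232))):
    a=np.zeros_like(g);x0,y0,x1,y1=box;a[y0:y1,x0:x1]=(g[y0:y1,x0:x1]<110)
    for c,st,m in blobs(a,300):
        cn=cv2.findContours(m.astype(np.uint8),0,2)[0][0]
        print(n,st,cv2.minAreaRect((at('top',cn[:,0,:],.016 if n=='tray' else .05)*1000).astype(np.float32)))
E
```

```text
yel [427.78402579 193.2997851 ] [ 383  170   91   47 2792]
((563.6250610351562, -246.9075927734375), (97.99853515625, 243.26048278808594), 8.115095138549805)
hole [449.6       189.9037037] [443 184  14  13 135] [[ 0.57250214 -0.30856237]]
hole [406.90441176 196.30882353] [401 190  13  13 136] [[ 0.55579383 -0.19007533]]
red [247.70877193 195.32280702] [237 184  23  23 285] [[0.56390921 0.2544424 ]]
red [279.77573529 196.95955882] [269 186  22  22 272] [[0.55844556 0.16397092]]
red [245.58745875 227.63036304] [234 217  23  22 303] [[0.47315671 0.25988953]]
red [277.69230769 229.40909091] [267 219  22  22 286] [[0.46743438 0.16988054]]
[[136 133 130 135 131 137 137 130 130 133 129 129 133 135 133 134 132 136]
 [136 137 137 131 132 136 137 132 137 129 130 131 133 129 132 134 136 133]
 [137 134 134 135 117  72  76  73  80  77  85  82  85  92 101 122 132 135]
 [131 133 132 136 111  77  75  75  79  74  76  79  78  76  73 119 134 135]
 [139 138 128 136  97  77  75  74  81 115 119  99  75  78  77 121 132 135]
 [129 134 132 142  98  79  81  66 101 119 120 120  80  73  75 122 131 134]
 [133 13
[... 759 characters left out ...]
  73  81  66  52 110 121 111  71  73  70 122 133 123 128]
 [133 135 132  88  75  77  76  75  60  62  72  72  80  73 120 133 128 130]
 [139 139 138  91  75  77  78  79  76  76  73  79  75  72 125 134 127 130]
 [134 135 135  84  75  74  76  75  79  76  76  71  72  78 129 131 128 127]
 [140 134 129 136 137 133 121 121 124 119 107 107 107 106 130 130 134 128]
 [138 131 134 140 135 134 132 132 134 130 133 132 131 129 133 137 134 127]]
tray [ 227  177   72   72 4667] ((516.4881591796875, 213.83470153808594), (195.72584533691406, 193.8155975341797), 86.06117248535156)
hold [ 326  170   24   56 1127] ((554.4083251953125, 2.1156463623046875), (61.28316879272461, 152.08718872070312), 86.7031021118164)
```

```bash
python3 - <<'E'
from h import *
im=cv2.imread('pics/top0.png');g=cv2.cvtColor(im,cv2.COLOR_BGR2GRAY)
for y0,y1 in((172,192),(202,220)):
    a=np.zeros_like(g);a[y0:y1,330:348]=g[y0:y1,330:348]>97
    for c,st,m in blobs(a,10): print('post',c,st,at('top',c,.115))
im=cv2.imread('pics/side0.png');g=cv2.cvtColor(im,cv2.COLOR_BGR2GRAY)
print(proj('side',[[.514,.004,.115],[.594,0,.115],[.5555,-.1875,.045],[.572,-.306,.045]]))
for c,st,m in blobs(red(im)): print('red',c,st[:],at('side',c,.028))
p=cv2.resize(im[190:400,280:440],None,fx=3.5,fy=2.8*1.0);cv2.imwrite('pics/sc.png',np.clip(cv2.resize(im[190:400,280:440],None,fx=2.8,fy=2.8)*2.,0,255).astype(np.uint8))
E
```

```text
post [339.57777778 179.53333333] [336 176   8   8  45] [[ 0.59584057 -0.00120245]]
post [338.09090909 210.36363636] [335 207   7   8  44] [[0.51530752 0.0036806 ]]
[[307.13559446 199.79139594]
 [347.68107216 198.02050893]
 [342.77685027 300.46076828]
 [366.91087545 365.58591017]]
red [318.86219081 176.3975265 ] [307 155  26  41 566] [[0.56037307 0.19309583]]
red [282.07374101 177.35791367] [270 156  25  42 556] [[0.46952262 0.19977452]]
```

View pics/sc.png

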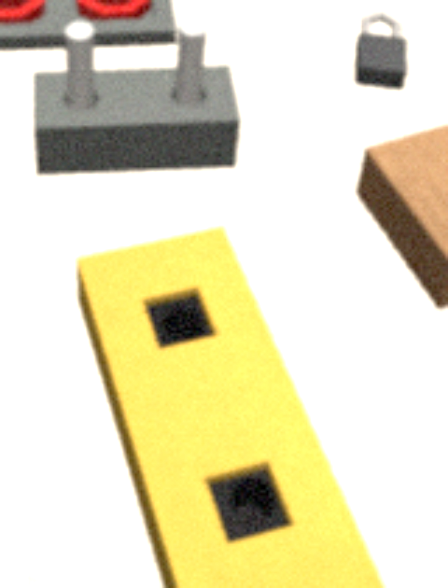

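The crop confirms two posts in the holder at about (78,30) and (190,30). Both stand openings are dark, at (180,318) and (250,500), and no hole can be made out in either. Moving above post A now.

Call:
step_arm(
  deltas=[
    [[0, 0, 0], 8.4],
    [[0, 0, 0], 8.4],
    [[0, 0, 0], 8.4],
    [[15, -39, 0], 0],
    [[15, -39, 0], 0],
    [[15, -39, 0], 0],
    [[15, -39, 0], 0],
    [[15, -39, 0], 0],
    [[15, -39, 0], 0],
    [[15, -39, 0], 0],
    [[15, -39, 0], 0],
    [[15, -39, 0], 0],
  ],
  claw=100,
)

```text
t: 1.35
position: [0.3968, -0.2601, 0.2483]
tcp_rot: [1.0, -0.031, 0.0, 0.0]
contact_force: [0.2, -0.0, 0.6]
opening: 0.0854
```

Call:
step_arm(
  deltas=[
    [[15, -39, 0], 0],
    [[15, -39, 0], 0],
    [[15, -39, 0], 0],
    [[15, -39, 0], 0],
    [[15, -39, 0], 0],
    [[14, -39, 5], 0],
    [[14, -38, 10], 0],
    [[0, 0, 10], 0],
    [[0, 0, 0], 0],
    [[0, 0, 0], 0],
  ],
)

```text
t: 2.35
position: [0.5153, 0.002, 0.2231]
tcp_rot: [1.0, -0.031, -0.001, 0.0]
contact_force: [0.1, -0.8, -0.0]
opening: 0.0855
```

```bash
python3 - <<'E'
from h import *
s=sensors.observe();im=cams.snapshot('wrist');cv2.imwrite('pics/w1.png',im)
print(s['t'],s['position'],s['tcp_rot'],Ro.from_quat(s['tcp_rot']).as_matrix()[:2,0],s['contact_force'],tooldelta((.515,.0037)))
print(proj('wrist',[[.515,.0037,.115],[.5955,-.001,.115]],s))
E
```

```text
2.35 [0.51530491 0.00199792 0.22305521] [ 9.99510046e-01 -3.12906666e-02 -6.00482792e-04  4.48411143e-04] [ 0.99804107 -0.06255121] [ 0.10842256 -0.7538453  -0.00617483] [-6.93863660e-01 -1.85563872e+00 -1.32737523e-03]
[[313.26093214 203.52929238]
 [312.49998036 100.15197251]]
```

View pics/w1.png

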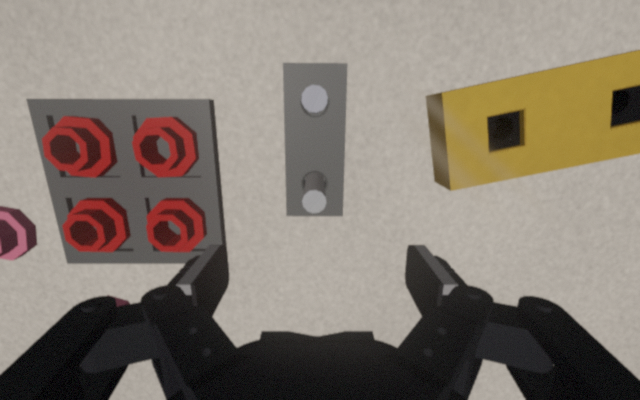

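The wrist view shows the post top at (314,201), where (313,203) was predicted, so the pose holds. Descending and gripping.

Call:
step_arm(
  deltas=[
    [[-1, -1.5, 30], 0],
    [[0, 0, 35], 0],
    [[0, 0, 33], 0],
    [[0, 0, 20], 0],
    [[0, 0, 10], 0],
    [[0, 0, 0], 0],
  ],
)

```text
t: 3.0
position: [0.5145, 0.004, 0.0948]
tcp_rot: [1.0, -0.031, -0.001, 0.0]
contact_force: [-0.5, 0.6, 0.2]
opening: 0.0852
```

Call:
step_arm(
  deltas=[
    [[0, 0, 0], 0],
    [[0, 0, 0], 0],
    [[0, 0, 0], 0],
    [[0, 0, 0], 0],
    [[0, 0, 0], 0],
    [[0, 0, 0], 0],
    [[0, 0, 0], 0],
  ],
  claw=0,
)

```text
t: 3.7
position: [0.5155, 0.0049, 0.0959]
tcp_rot: [1.0, -0.031, 0.0, 0.0]
contact_force: [-1.4, -1.0, 5.9]
opening: 0.0188
```

Call:
step_arm(
  deltas=[
    [[0, 0, -15], 0],
    [[0, 0, -30], 0],
    [[0, 0, -30], 0],
    [[0, 0, 0], -5.9],
    [[0, 0, 0], -5.8],
    [[-7, 37, 0], 0],
    [[-7, 37, 0], 0],
    [[-7, 37, 0], 0],
    [[-7, 37, 0], 0],
    [[-7, 37, 0], 0],
    [[-7, 37, 0], 0],
    [[-6, 36, 0], 0],
  ],
)

```text
t: 4.9
position: [0.5036, -0.2588, 0.1701]
tcp_rot: [0.997, 0.071, -0.0, -0.0]
contact_force: [0.5, 0.3, -0.8]
opening: 0.0185
```

Call:
step_arm(
  deltas=[
    [[0, 0, 0], 0],
    [[0, 0, 0], 0],
  ],
)

```text
t: 5.1
position: [0.5037, -0.2579, 0.1699]
tcp_rot: [0.998, 0.07, -0.0, -0.0]
contact_force: [-0.2, 1.6, -0.5]
opening: 0.0189
```

```bash
python3 - <<'E'
from h import *
s=sensors.observe();im=cams.snapshot('wrist')
print(s['t'],s['position'],Ro.from_quat(s['tcp_rot']).as_matrix()[:2,0],s['contact_force'],s['opening'])
print(proj('wrist',[[.572,-.308,.045],[.5555,-.1895,.045]],s))
h=cv2.cvtColor(im,cv2.COLOR_BGR2HSV)
y=cv2.inRange(h,(18,130,50),(34,255,255)); 
ys=blobs(y,2000)
for c,st,m in ys:
    cn,hi=cv2.findContours(m.astype(np.uint8),cv2.RETR_CCOMP,2)
    for k in cn:
        if cv2.contourArea(k)>150:
            p=at('wrist',k[:,0,:],.045,s)*1000
            print(cv2.contourArea(k),k[:,0].mean(0),cv2.minAreaRect(p.astype(np.float32)))
cv2.imwrite('pics/w2.png',im)
c=im[0:260,120:520].astype(float);cv2.imwrite('pics/w2c.png',cv2.resize(np.clip(c*3,0,255).astype(np.uint8),None,fx=2,fy=2))
E
```

```text
5.1 [ 0.50371448 -0.25790465  0.16986798] [0.99006735 0.14059222] [-0.23506852  1.56011152 -0.51979746] 0.01894765592996126
[[387.47872824 126.1729039 ]
 [241.44571397 125.71498851]]
35247.5 [370.45021645 127.93073593] ((566.0701904296875, -250.50711059570312), (98.06092834472656, 238.07296752929688), 8.119532585144043)
1833.0 [242.17647059 123.20588235] ((557.6983032226562, -192.02151489257812), (34.89848709106445, 35.23567199707031), 8.107454299926758)
1808.5 [391.09090909 120.32467532] ((574.7239990234375, -308.939697265625), (35.6315803527832, 34.76546096801758), 8.107529640197754)
```

View pics/w2c.png

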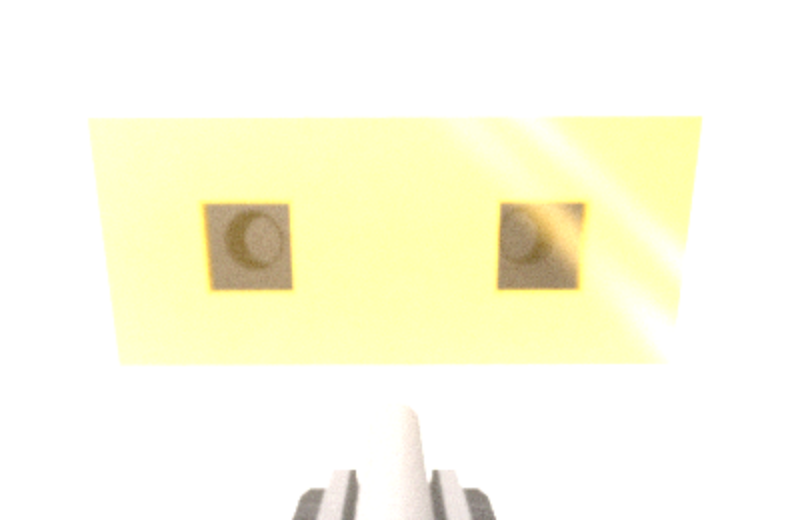

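The brightened wrist view shows the stand with both openings, and the blind holes can be made out. The left opening is centred at crop (249,247) with its hole near (254,239). The right opening is at (541,247) with its hole near (524,237).

```bash
python3 - <<'E'
from h import *
s=sensors.observe()
R=Ro.from_quat(s['tcp_rot']).as_matrix()
# opening centres & hole centres
for n,o,hx in(('op1',(120+249/2,247/2),(120+253.5/2,239/2)),('op0',(120+541/2,247/2),(120+524/2,237/2))):
    a=at('wrist',o,.045,s)[0];b=at('wrist',hx,.037,s)[0]
    print(n,a,b,'off in stand axes mm',((b-a)@np.array([[.99,.141],[-.141,.99]]).T)*1000,tooldelta(b))
E
```

```text
op1 [ 0.55787461 -0.19018102] [ 0.56092115 -0.18994665] off in stand axes mm [ 3.0491186  -0.19752922] [ 6.57249201e+01 -5.77176492e+01  3.19382417e-02]
op0 [ 0.57497107 -0.30832929] [ 0.57800162 -0.3023384 ] off in stand axes mm [3.84495439 5.50367183] [66.5725056  55.96135539 -0.0907583 ]
```

Call:
step_arm(
  deltas=[
    [[22, 19, 0], 0],
    [[22, 19, 0], 0],
    [[21.5, 18, 0], 0],
    [[0, 0, 20], 0],
    [[0, 0, 18], 0],
    [[0, 0, 0], 0],
    [[0, 0, 4], 0],
    [[0, 0, 3], 0],
    [[0, 0, 3], 0],
    [[0, 0, 2], 0],
    [[0, 0, 0], 0],
  ],
)

```text
t: 6.25
position: [0.5771, -0.3033, 0.1203]
tcp_rot: [0.997, 0.072, -0.0, -0.0]
contact_force: [-0.3, -1.0, -2.3]
opening: 0.0188
```

Call:
step_arm(
  deltas=[
    [[0, 0, 2], 0],
    [[0, 0, 2], 0],
    [[0, 0, 0], 0],
  ],
)

```text
t: 6.55
position: [0.5769, -0.3032, 0.116]
tcp_rot: [0.997, 0.072, -0.0, -0.0]
contact_force: [-0.1, 0.2, -1.4]
opening: 0.0184
```

Call:
step_arm(
  deltas=[
    [[0, 0, 2], 0],
    [[0, 0, 0], 0],
  ],
)

```text
t: 6.75
position: [0.577, -0.3032, 0.114]
tcp_rot: [0.997, 0.072, -0.0, -0.0]
contact_force: [-0.5, -0.3, -1.4]
opening: 0.0185
```

Call:
step_arm(
  deltas=[
    [[0, 0, 2], 0],
    [[0, 0, 2], 0],
    [[0, 0, 0], 0],
  ],
)

```text
t: 7.05
position: [0.5769, -0.3033, 0.1099]
tcp_rot: [0.997, 0.072, -0.0, -0.0]
contact_force: [-0.2, 0.7, -1.8]
opening: 0.0183
```

Call:
step_arm(
  deltas=[
    [[0, 0, 2], 0],
    [[0, 0, 2], 0],
    [[0, 0, 0], 0],
  ],
)

```text
t: 7.35
position: [0.5769, -0.3033, 0.1059]
tcp_rot: [0.997, 0.072, -0.0, -0.0]
contact_force: [-0.0, 0.1, -1.6]
opening: 0.0185
```

The foot is about 12 mm below the insert face with no side load, so it is in the socket. Lowering it home.

Call:
step_arm(
  deltas=[
    [[0, 0, 4], 0],
    [[0, 0, 4], 0],
    [[0, 0, 4], 0],
    [[0, 0, 2], 0],
    [[0, 0, 2], 0],
    [[0, 0, 0], 0],
  ],
)

```text
t: 7.95
position: [0.5769, -0.3033, 0.0899]
tcp_rot: [0.997, 0.072, -0.0, -0.0]
contact_force: [0.6, -0.6, -0.4]
opening: 0.0184
```

Call:
step_arm(
  deltas=[
    [[0, 0, 1], 0],
    [[0, 0, 1], 0],
    [[0, 0, 1], 0],
    [[0, 0, 0], 0],
  ],
)

```text
t: 8.35
position: [0.5774, -0.3033, 0.088]
tcp_rot: [0.997, 0.072, 0.0, 0.0]
contact_force: [-1.6, -0.4, 4.1]
opening: 0.0186
```

Call:
step_arm(
  deltas=[
    [[0, 0, 0], 0],
    [[0, 0, 0], 0],
    [[0, 0, 0], 0],
    [[0, 0, 0], 0],
  ],
  claw=100,
)

```text
t: 8.75
position: [0.5771, -0.3033, 0.0872]
tcp_rot: [0.997, 0.072, -0.0, -0.0]
contact_force: [-0.2, -0.7, 0.0]
opening: 0.0756
```

Call:
step_arm(
  deltas=[
    [[0, 0, -20], 0],
    [[0, 0, -40], 0],
    [[0, 0, -40], 0],
    [[0, 0, 0], 5.9],
    [[0, 0, 0], 5.8],
    [[0, -38, 0], 0],
    [[0, -38, 0], 0],
    [[0, -38, 0], 0],
    [[0, -38, 0], 0],
    [[0, -38, 0], 0],
    [[0, -38, 0], 0],
    [[0, -38, 0], 0],
  ],
)

```text
t: 9.95
position: [0.5933, -0.0363, 0.1874]
tcp_rot: [1.0, -0.031, 0.0, 0.0]
contact_force: [0.7, -0.4, 0.4]
opening: 0.0853
```

Call:
step_arm(
  deltas=[
    [[0, -37, 0], 0],
    [[0, 0, 30], 0],
    [[0, 0, 0], 0],
    [[0, 0, 0], 0],
  ],
)

```text
t: 10.35
position: [0.5951, -0.002, 0.1571]
tcp_rot: [1.0, -0.031, -0.001, 0.0]
contact_force: [-0.7, -0.8, 0.3]
opening: 0.0855
```

```bash
python3 - <<'E'
from h import *
s=sensors.observe();im=cams.snapshot('wrist');cv2.imwrite('pics/w3.png',im);t=cams.snapshot('top');cv2.imwrite('pics/top3.png',t)
print(s['t'],s['position'],s['contact_force'],s['opening'],tooldelta((.5955,-.0005)),proj('wrist',[[.5955,-.0005,.115]],s))
g=cv2.cvtColor(im,cv2.COLOR_BGR2GRAY);a=((g>150)*1).astype(np.uint8);a[:, :280]=0;a[:,350:]=0
u,v=proj('wrist',[[.5955,-.0005,.115]],s)[0]
print(g[int(v)-28:int(v)+28:4,int(u)-28:int(u)+28:4])
for c,st,m in blobs(red(t)): print('red',c,st[4],at('top',c,.03))
E
```

```text
10.35 [ 0.59509221 -0.00202437  0.15709787] [-0.69943868 -0.84299794  0.29271004] 0.08548956539211108 [-0.79158778 -1.7874324  -0.00192537] [[312.28890354 233.71867726]]
[[ 98  98  97  95  78  86  91  89  84  80  74  70  91  94]
 [ 98  98  99  97  94  91  90  88  83  81  71  71  94  94]
 [ 99  98  98  97  96  92  90  87  83  79  74  71  96  95]
 [ 96  97  92  95  96  89 107 143 142 134  84  71  92  94]
 [ 97  95  96  96  94 138 156 152 154 154 154 112  91  95]
 [ 94  98  94  94 115 156 155 154 151 153 156 153  92  96]
 [ 96  95  97  97 143 155 153 154 154 154 153 154 114  93]
 [ 93  95  96  95 147 154 153 153 151 156 156 155 111  94]
 [ 95  94  93  95 112 153 151 153 154 154 152 154  98  94]
 [ 95  96  93  95  98 143 153 152 155 156 154 121  93  95]
 [ 96  95  94  94  93  94 122 145 151 143 108  94  93  93]
 [ 96  95  95  95  94  95  93  93  96  96  93  94  95  93]
 [ 95  94  95  93  96  94  95  89  93  93  95  93  93  94]
 [ 96  95  93  93  90  92  94  91  93  94  93  92  94  93]]
red [247.82926829 195.2195122 ] 287 [[0.56419825 0.25410377]]
red [279.65090909 197.07272727] 275 [[0.55812918 0.16432297]]
red [245.4966443  227.66778523] 298 [[0.47305436 0.26014372]]
red [277.6819788  229.28621908] 283 [[0.46777723 0.16990932]]
```

Call:
step_arm(
  deltas=[
    [[0, 0, 25], 0],
    [[0, 0, 25], 0],
    [[0, 0, 11], 0],
    [[0, 0, 0], 0],
  ],
)

```text
t: 10.85
position: [0.5949, -0.0017, 0.0956]
tcp_rot: [1.0, -0.031, -0.001, 0.0]
contact_force: [0.3, -0.1, 0.1]
opening: 0.0854
```

Call:
step_arm(
  deltas=[
    [[0, 0, 0], 0],
    [[0, 0, 0], 0],
    [[0, 0, 0], 0],
    [[0, 0, 0], 0],
    [[0, 0, 0], 0],
    [[0, 0, 0], 0],
    [[0, 0, 0], 0],
  ],
  claw=0,
)

```text
t: 11.55
position: [0.5961, -0.0009, 0.0969]
tcp_rot: [1.0, -0.03, 0.0, 0.0]
contact_force: [-1.0, -0.1, 6.3]
opening: 0.0185
```

Call:
step_arm(
  deltas=[
    [[0, 0, -15], 0],
    [[0, 0, -30], 0],
    [[0, 0, -30], 0],
    [[0, 0, 0], -5.9],
    [[0, 0, 0], -5.8],
    [[-12.3, 36.5, 0], 0],
    [[-12.3, 36.5, 0], 0],
    [[-12.3, 36.5, 0], 0],
    [[-12.3, 36.5, 0], 0],
    [[-12, 36.5, 0], 0],
    [[0, 0, 0], 0],
    [[0, 0, 0], 0],
  ],
)

```text
t: 12.75
position: [0.5606, -0.1913, 0.1717]
tcp_rot: [0.998, 0.07, -0.0, 0.0]
contact_force: [0.2, 0.7, -1.3]
opening: 0.0185
```

```bash
python3 - <<'E'
from h import *
s=sensors.observe();print(s['t'],s['position'],s['contact_force'],Ro.from_quat(s['tcp_rot']).as_matrix()[:2,0],tooldelta((.56,-.1909)))
E
```

```text
12.75 [ 0.56063514 -0.19127955  0.17172547] [ 0.24605453  0.7157046  -1.2512338 ] [0.99012108 0.14021495] [-5.75648997e-01 -4.64855265e-01  1.33324724e-05]
```

Call:
step_arm(
  deltas=[
    [[-0.5, -0.5, 20], 0],
    [[0, 0, 20], 0],
    [[0, 0, 5], 0],
    [[0, 0, 3], 0],
    [[0, 0, 2], 0],
    [[0, 0, 2], 0],
    [[0, 0, 0], 0],
  ],
)

```text
t: 13.45
position: [0.5608, -0.1898, 0.1197]
tcp_rot: [0.997, 0.072, 0.0, 0.0]
contact_force: [0.2, -0.7, -1.9]
opening: 0.0185
```

Call:
step_arm(
  deltas=[
    [[0, 0, 2], 0],
    [[0, 0, 2], 0],
    [[0, 0, 0], 0],
  ],
)

```text
t: 13.75
position: [0.5603, -0.1899, 0.115]
tcp_rot: [0.997, 0.071, -0.0, -0.0]
contact_force: [-0.5, -0.3, -1.9]
opening: 0.019
```

Call:
step_arm(
  deltas=[
    [[0, 0, 1], 0],
    [[0, 0, 1], 0],
    [[0, 0, 0], 0],
  ],
)

```text
t: 14.05
position: [0.5604, -0.1899, 0.1131]
tcp_rot: [0.997, 0.072, -0.0, 0.0]
contact_force: [-0.1, -0.1, -1.4]
opening: 0.0184
```

Call:
step_arm(
  deltas=[
    [[0, 0, 3], 0],
    [[0, 0, 3], 0],
    [[0, 0, 3], 0],
    [[0, 0, 0], 0],
  ],
)

```text
t: 14.45
position: [0.5602, -0.1897, 0.1037]
tcp_rot: [0.997, 0.072, -0.0, -0.0]
contact_force: [-1.0, 0.0, -1.8]
opening: 0.0183
```

Call:
step_arm(
  deltas=[
    [[0, 0, 4], 0],
    [[0, 0, 4], 0],
    [[0, 0, 3], 0],
    [[0, 0, 2], 0],
    [[0, 0, 1], 0],
    [[0, 0, 0], 0],
  ],
)

```text
t: 15.05
position: [0.5603, -0.1898, 0.09]
tcp_rot: [0.997, 0.072, -0.0, -0.0]
contact_force: [-1.2, 0.1, -2.4]
opening: 0.0187
```

Call:
step_arm(
  deltas=[
    [[0, 0, 1], 0],
    [[0, 0, 1], 0],
    [[0, 0, 0], 0],
  ],
)

```text
t: 15.35
position: [0.5606, -0.19, 0.089]
tcp_rot: [0.997, 0.071, 0.0, 0.0]
contact_force: [-4.0, -1.2, 6.2]
opening: 0.0188
```

Call:
step_arm(
  deltas=[
    [[0, 0, 0], 0],
    [[0, 0, 0], 0],
    [[0, 0, 0], 0],
    [[0, 0, 0], 0],
  ],
  claw=100,
)

```text
t: 15.75
position: [0.5608, -0.1896, 0.0883]
tcp_rot: [0.997, 0.072, 0.0, -0.0]
contact_force: [0.2, 0.6, -0.1]
opening: 0.0754
```

Call:
step_arm(
  deltas=[
    [[0, 0, -20], 0],
    [[0, 0, -40], 0],
    [[0, 0, -40], 0],
    [[-5, -41, -15], 0],
    [[-5, -41, -15], 0],
    [[-5, -42, 0], 0],
    [[-5, -42, 0], 0],
    [[-5, -42, 0], 0],
    [[-5, -42, 0], 0],
    [[-5, -42, 0], 0],
    [[-5, -42, 0], 0],
    [[-5, -41, 0], 0],
  ],
)

```text
t: 16.95
position: [0.4618, 0.1767, 0.2185]
tcp_rot: [0.997, 0.072, 0.0, -0.0]
contact_force: [0.3, -0.1, -0.5]
opening: 0.0857
```

Call:
step_arm(
  deltas=[
    [[-2, -40, 0], 0],
    [[0, 0, 0], 0],
    [[0, 0, 0], 0],
  ],
)

```text
t: 17.25
position: [0.4545, 0.215, 0.2183]
tcp_rot: [0.997, 0.073, 0.0, -0.0]
contact_force: [-0.3, -1.2, -0.2]
opening: 0.0859
```

```bash
python3 - <<'E'
from h import *
s=sensors.observe();im=cams.snapshot('wrist');t=cams.snapshot('top');sd=cams.snapshot('side')
for n,i in(('w4',im),('top4',t),('side4',sd)): cv2.imwrite(f'pics/{n}.png',i)
np.savez('s4.npz',**s)
print(s['t'],s['position'],Ro.from_quat(s['tcp_rot']).as_matrix()[:2,0],s['contact_force'])
for c,st,m in blobs(red(t)): print('red',c,st[4],at('top',c,.03))
cv2.imwrite('pics/v4.png',cv2.resize(np.vstack([im[:300],cv2.resize(sd[180:380,240:480],(640,533))]),None,fx=.7,fy=.7))
E
```

```text
17.25 [0.45446113 0.21500561 0.21828036] [0.98942015 0.14507846] [-0.31677598 -1.22805014 -0.1623083 ]
red [247.64111498 195.20557491] 287 [[0.56424261 0.2546353 ]]
red [279.71223022 196.97482014] 278 [[0.55840411 0.16414993]]
red [250.94594595 220.2972973 ] 37 [[0.49353564 0.24495671]]
red [280.2        228.41428571] 210 [[0.47014952 0.16285595]]
```

View pics/v4.png

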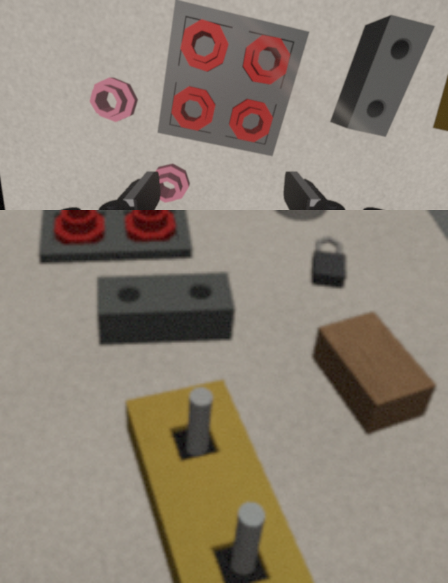

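The wrist half shows four red lockouts seated in the tray at full-image pixels near (292,65), (381,85), (276,154) and (358,173). The side half shows both posts upright and home in the stand. Next I fit lockout poses by silhouette.

```bash
cat > fit.py <<'E'
from h import *
from scipy.optimize import minimize
def octo(a,z): 
    t=np.pi/8+np.arange(8)*np.pi/4;r=a/np.cos(np.pi/8);return np.c_[r*np.cos(t),r*np.sin(t),np.full(8,z)]
FL=np.r_[octo(.032,0),octo(.032,.014)];HB=np.r_[octo(.022,.014),octo(.022,.034)]
def redl(im):
    H,S,V=cv2.split(cv2.cvtColor(im,cv2.COLOR_BGR2HSV))
    return (((H<8)|(H>172))&(S>150)&(V>40)).astype(np.uint8)
def sil(p,z,s,n,K):
    c,sn=np.cos(p[2]),np.sin(p[2]);R=np.array([[c,-sn,0],[sn,c,0],[0,0,1]])
    m=np.zeros((400*K,640*K),np.uint8)
    for P in(FL,HB):
        uv=(proj(n,P@R.T+[p[0],p[1],z],s)+.5)*K
        cv2.fillConvexPoly(m,cv2.convexHull(uv.astype(np.float32)).astype(np.int32),1)
    return m
def fit(im,s,p0,z=.008,n='wrist',K=3):
    m0=redl(im);m0=cv2.morphologyEx(m0,cv2.MORPH_CLOSE,np.ones((3,3)))
    near=cv2.dilate(sil([*p0[:2],0],z,s,n,1),np.ones((13,13)))
    cn=cv2.findContours(m0*near,0,2)[0];cn=max(cn,key=cv2.contourArea)
    f=np.zeros_like(m0);cv2.drawContours(f,[cn],-1,1,-1)
    F=cv2.resize(f,None,fx=K,fy=K,interpolation=cv2.INTER_NEAREST)
    F=(cv2.GaussianBlur(F*255,(0,0),K*.6)>127)
    def cost(q):
        a=sil([q[0]/1000,q[1]/1000,np.radians(q[2])],z,s,n,K)>0
        return 1-(a&F).sum()/(a|F).sum()
    best=None
    for y in(-15,0,15,30):
        x0=np.array([p0[0]*1000,p0[1]*1000,y]);r=minimize(cost,x0,method='Nelder-Mead',options=dict(initial_simplex=[x0,x0+[4,0,0],x0+[0,4,0],x0+[0,0,8]],xatol=.1,fatol=1e-4))
        if best is None or r.fun<best.fun: best=r
    x=best.x;x[2]=(x[2]+22.5)%45-22.5
    return x,best.fun
E
python3 - <<'E'
from fit import *
s=dict(np.load('s4.npz'));im=cv2.imread('pics/w4.png')
for uv in((292,65),(381,85),(276,154),(358,173)):
    p=at('wrist',uv,.03,s)[0];x,f=fit(im,s,p);print(p,x.round(1),round(f,3))
c,sn=np.cos(np.radians(-4)),np.sin(np.radians(-4))
print(np.array([.5165,.2138])+np.array([[a,b] for a in(-.046,.046) for b in(-.046,.046)])@np.array([[c,sn],[-sn,c]]))
E
```

```text
[0.56630204 0.2545389 ] [567.2 255.6 -11. ] 0.056
[0.56095446 0.16501632] [555.8 169.6  -3.6] 0.565
[0.47800315 0.26055125] [474.5 261.9  -4.6] 0.055
[0.4706033  0.17142066] [469.  170.1  -5.7] 0.055
[[0.46740326 0.17112085]
 [0.47382085 0.26289674]
 [0.55917915 0.16470326]
 [0.56559674 0.25647915]]
```

Call:
step_arm(
  deltas=[
    [[0, 0, 0], 6.9],
    [[0, 0, 0], 6.9],
    [[9.5, 21.5, 30], 0],
    [[9.5, 21.5, 35], 0],
    [[0, 0, 33], 0],
    [[0, 0, 0], 0],
    [[0, 0, 0], 0],
  ],
)

```text
t: 18.1
position: [0.4696, 0.1692, 0.1207]
tcp_rot: [0.999, -0.049, -0.0, 0.0]
contact_force: [0.4, 0.9, 1.3]
opening: 0.0849
```

```bash
cat > look.py <<'E'
import sys
from fit import *
s=sensors.observe();im=cams.snapshot('wrist');cv2.imwrite(f'pics/l{sys.argv[1]}.png',im)
R=Ro.from_quat(s['tcp_rot']).as_matrix();yaw=np.degrees(np.arctan2(R[1,0],R[0,0]))
x,f=fit(im,s,(float(sys.argv[2]),float(sys.argv[3])),z=float(sys.argv[4]) if len(sys.argv)>4 else .008)
print(s['t'],s['position'],'yaw',yaw,'lock',x,f,'delta',tooldelta(x[:2]/1000,.04),'turn',((yaw-x[2])+22.5)%45-22.5)
E
python3 look.py 1 .469 .170
```

```text
18.1 [0.46957174 0.16917227 0.12067842] yaw -5.64854178231291 lock [468.88266321 170.54454785  -4.35392076] 0.03731113166820843 delta [-1.53762756 -0.39672312 81.53020591] turn -1.2946210209043727
```

Call:
step_arm(
  deltas=[
    [[-1, -0.8, 30], 0],
    [[0, 0, 30], 0],
    [[0, 0, 15], 0],
    [[0, 0, 5.5], 0],
    [[0, 0, 0], 0],
  ],
)

```text
t: 18.65
position: [0.4693, 0.1711, 0.0407]
tcp_rot: [0.999, -0.049, 0.001, -0.0]
contact_force: [-0.3, 0.0, 0.0]
opening: 0.0854
```

Call:
step_arm(
  deltas=[
    [[0, 0, 0], 0],
    [[0, 0, 0], 0],
    [[0, 0, 0], 0],
    [[0, 0, 0], 0],
    [[0, 0, 0], 0],
    [[0, 0, 0], 0],
  ],
  claw=0,
)

```text
t: 19.25
position: [0.4693, 0.1708, 0.0409]
tcp_rot: [0.999, -0.049, 0.001, -0.0]
contact_force: [-1.1, -0.2, 9.0]
opening: 0.043
```

Call:
step_arm(
  deltas=[
    [[0, 0, -20], 0],
    [[0, 0, -40], 0],
    [[0, 0, -40], 0],
    [[0, 0, -20], 0],
    [[13, 38.5, 0], 0],
    [[13, 38.5, 0], 0],
    [[13, 38.5, 0], 0],
    [[13, 38.5, 0], 0],
    [[13, 38.5, 0], 0],
    [[13, 38.5, 0], 0],
    [[13, 38.5, 0], 0],
    [[13, 38.5, 0], 0],
  ],
)

```text
t: 20.45
position: [0.542, -0.1479, 0.16]
tcp_rot: [0.999, -0.049, 0.0, -0.0]
contact_force: [1.2, 1.0, -1.1]
opening: 0.0426
```

Call:
step_arm(
  deltas=[
    [[13, 38.5, 0], 0],
    [[13, 38.5, 0], 0],
    [[12, 38, 0], 0],
    [[12, 38, 0], 0],
    [[0, 0, 0], 0],
    [[0, 0, 0], 0],
  ],
)

```text
t: 21.05
position: [0.5763, -0.3042, 0.1595]
tcp_rot: [0.999, -0.05, -0.0, -0.0]
contact_force: [-0.0, 0.8, -2.3]
opening: 0.0423
```

```bash
python3 - <<'E'
from h import *
s=sensors.observe();im=cams.snapshot('wrist');sd=cams.snapshot('side');cv2.imwrite('pics/w5.png',im)
print(s['t'],s['position'],s['opening'],s['contact_force'],tooldelta((.5772,-.3033)),proj('wrist',[[.5772,-.3033,.107]],s))
t=cams.snapshot('top')
for c,st,m in blobs(red(t)): print('red',c,st[4],at('top',c,.03))
cv2.imwrite('pics/v5.png',np.hstack([cv2.resize(im,None,fx=.7,fy=.7),cv2.resize(sd[200:400,280:480],(280,280))]))
E
```

```text
21.05 [ 0.57626028 -0.30423254  0.15950032] 0.04226747867081111 [-0.02977811  0.80417057 -2.27943085] [ 0.52977484  1.60793649 -0.00250793] [[313.51447985 226.77845059]]
red [247.69415808 195.21649485] 291 [[0.56421033 0.25448534]]
red [279.7833935  197.01083032] 277 [[0.55830055 0.16394946]]
red [456.16875 192.3625 ] 160 [[ 0.56680853 -0.3313733 ]]
red [245.53716216 227.43581081] 296 [[0.47370125 0.26003391]]
```

View pics/v5.png

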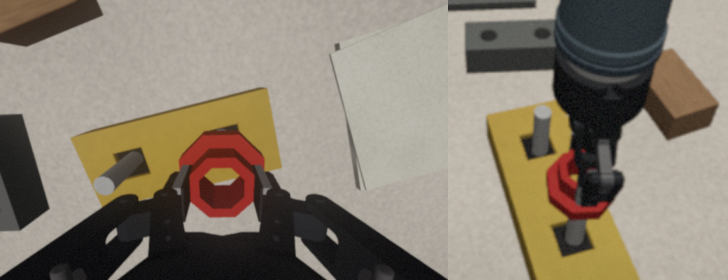

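The wrist half shows the lockout held level over the far post, with its hole at about (222,195). The side half shows it above the post at (575,230). Lowering.

Call:
step_arm(
  deltas=[
    [[0, 0, 12], 0],
    [[0, 0, 8], 0],
    [[0, 0, 5], 0],
    [[0, 0, 5], 0],
    [[0, 0, 0], 0],
  ],
)

```text
t: 21.7
position: [0.5763, -0.303, 0.1287]
tcp_rot: [0.999, -0.049, -0.001, -0.0]
contact_force: [0.6, 0.2, -1.8]
opening: 0.0425
```

Call:
step_arm(
  deltas=[
    [[0, 0, 15], 0],
    [[0, 0, 15], 0],
    [[0, 0, 12], 0],
    [[0, 0, 5], 0],
    [[0, 0, 0], 0],
  ],
)

```text
t: 22.2
position: [0.5761, -0.303, 0.0814]
tcp_rot: [0.999, -0.049, -0.001, -0.0]
contact_force: [0.3, 0.4, -0.6]
opening: 0.0422
```

Call:
step_arm(
  deltas=[
    [[0, 0, 1.5], 0],
    [[0, 0, 1.5], 0],
    [[0, 0, 0], 0],
  ],
)

```text
t: 22.5
position: [0.5771, -0.3034, 0.0801]
tcp_rot: [0.999, -0.049, 0.0, 0.0]
contact_force: [-0.3, -0.4, -1.4]
opening: 0.0424
```

Call:
step_arm(
  deltas=[
    [[0, 0, 1], 0],
    [[0, 0, 0], 0],
  ],
)

```text
t: 22.7
position: [0.5769, -0.3034, 0.0789]
tcp_rot: [0.999, -0.049, 0.0, 0.0]
contact_force: [0.7, -0.5, -1.4]
opening: 0.0422
```

Call:
step_arm(
  deltas=[
    [[0, 0, 1], 0],
    [[0, 0, 0], 0],
  ],
)

```text
t: 22.9
position: [0.577, -0.3034, 0.0781]
tcp_rot: [0.999, -0.049, 0.0, 0.0]
contact_force: [-0.9, -0.2, 1.5]
opening: 0.0425
```

Call:
step_arm(
  deltas=[
    [[0, 0, 1], 0],
    [[0, 0, 0], 0],
  ],
)

```text
t: 23.1
position: [0.577, -0.3034, 0.078]
tcp_rot: [0.999, -0.049, 0.0, 0.0]
contact_force: [-4.1, 1.9, 9.8]
opening: 0.0426
```

Call:
step_arm(
  deltas=[
    [[0, 0, 0], 0],
    [[0, 0, 0], 0],
    [[0, 0, 0], 0],
    [[0, 0, 0], 0],
  ],
  claw=100,
)

```text
t: 23.5
position: [0.5769, -0.3033, 0.0766]
tcp_rot: [0.999, -0.049, -0.0, -0.0]
contact_force: [-0.3, -0.9, -0.3]
opening: 0.085
```

Call:
step_arm(
  deltas=[
    [[0, 0, -20], 0],
    [[0, 0, -40], 0],
    [[0, 0, -40], 0],
    [[-5.2, -38.7, 0], 0],
    [[-5.2, -38.7, 0], 0],
    [[-5.2, -38.7, 0], 0],
    [[-5.2, -38.7, 0], 0],
    [[-5.2, -38.7, 0], 0],
    [[-5.2, -38.7, 0], 0],
    [[-5.2, -38.7, 0], 0],
    [[-5.2, -38.7, 0], 0],
    [[-5.2, -38.7, 0], 0],
  ],
)

```text
t: 24.7
position: [0.5641, 0.0494, 0.1768]
tcp_rot: [0.999, -0.049, 0.0, 0.0]
contact_force: [-0.4, 0.1, -0.0]
opening: 0.0849
```

Call:
step_arm(
  deltas=[
    [[-5.2, -38.7, 0], 0],
    [[-5.2, -38.7, 0], 0],
    [[-5.2, -38.7, 0], 0],
    [[0, 0, 30], 0],
    [[0, 0, 26], 0],
    [[0, 0, 0], 0],
    [[0, 0, 0], 0],
  ],
)

```text
t: 25.4
position: [0.56, 0.1647, 0.1209]
tcp_rot: [0.999, -0.049, -0.0, 0.0]
contact_force: [0.4, -0.9, 0.8]
opening: 0.0856
```

```bash
python3 look.py 2 .559 .165; python3 - <<'E'
from h import *
t=cams.snapshot('top');cv2.imwrite('pics/top6.png',t);cv2.imwrite('pics/side6.png',cams.snapshot('side'))
for c,st,m in blobs(red(t)): print('red',c,st[4],at('top',c,.03),at('top',c,.067))
E
```

```text
25.4 [0.56002023 0.1647423  0.12094953] yaw -5.612531495189113 lock [560.47331468 164.60030564  -0.7540231 ] 0.04207412277097544 delta [-0.3338154   0.38954682 81.76558972] turn -4.858508397493413
red [447.24210526 189.23859649] 285 [[ 0.57584629 -0.30671286]] [[ 0.57231428 -0.2953695 ]]
red [240.98224852 229.17159763] 169 [[0.46896251 0.27278332]] [[0.4688728  0.26546345]]
```

Call:
step_arm(
  deltas=[
    [[0, 0, 30], -4.8],
    [[0, 0, 30], 0],
    [[0, 0, 15], 0],
    [[0, 0, 6], 0],
    [[0, 0, 0], 0],
  ],
)

```text
t: 26.05
position: [0.5603, 0.165, 0.04]
tcp_rot: [1.0, -0.007, 0.0, -0.0]
contact_force: [-0.1, 0.5, 0.5]
opening: 0.0855
```

Call:
step_arm(
  deltas=[
    [[0, 0, 0], 0],
    [[0, 0, 0], 0],
    [[0, 0, 0], 0],
    [[0, 0, 0], 0],
    [[0, 0, 0], 0],
    [[0, 0, 0], 0],
  ],
  claw=0,
)

```text
t: 26.65
position: [0.5609, 0.1652, 0.041]
tcp_rot: [1.0, -0.007, 0.001, -0.0]
contact_force: [-0.4, 0.0, 5.8]
opening: 0.0428
```

Call:
step_arm(
  deltas=[
    [[0, 0, -20], 0],
    [[0, 0, -40], 0],
    [[0, 0, -40], 0],
    [[0, 0, -20], 0],
    [[1.9, 39, 0], 0],
    [[1.9, 39, 0], 0],
    [[1.9, 39, 0], 0],
    [[1.9, 39, 0], 0],
    [[1.9, 39, 0], 0],
    [[1.9, 39, 0], 0],
    [[1.9, 39, 0], 0],
    [[1.9, 39, 0], 0],
  ],
)

```text
t: 27.85
position: [0.5707, -0.1488, 0.1601]
tcp_rot: [1.0, -0.007, 0.0, 0.0]
contact_force: [0.9, 0.6, -1.5]
opening: 0.0426
```

Call:
step_arm(
  deltas=[
    [[1.9, 39, 0], 0],
    [[1.9, 39, 0], 0],
    [[1.9, 39, 0], 0],
    [[1.9, 39, 0], 0],
    [[0, 0, 0], 0],
    [[0, 0, 0], 0],
  ],
)

```text
t: 28.45
position: [0.5757, -0.3044, 0.1597]
tcp_rot: [1.0, -0.008, -0.0, -0.0]
contact_force: [1.1, 1.0, -1.2]
opening: 0.0426
```

```bash
python3 - <<'E'
from h import *
s=sensors.observe();im=cams.snapshot('wrist');sd=cams.snapshot('side');cv2.imwrite('pics/w7.png',im)
print(s['t'],s['position'],s['opening'],s['contact_force'],tooldelta((.5772,-.3033)))
t=cams.snapshot('top')
for c,st,m in blobs(red(t)): print('red',c,st[4],at('top',c,.03))
cv2.imwrite('pics/v7.png',np.hstack([cv2.resize(im,None,fx=.7,fy=.7),cv2.resize(sd[200:400,280:480],(280,280))]))
E
```

```text
28.45 [ 0.57573662 -0.30438962  0.15966652] 0.04261176508223471 [ 1.0972619   0.97181362 -1.15299723] [ 0.61565304  1.70020822 -0.00223482]
red [450.30666667 192.13333333] 300 [[ 0.56760727 -0.31500574]]
red [247.68421053 195.38596491] 285 [[0.5637312  0.25451076]]
red [245.39792388 227.49134948] 289 [[0.47354944 0.26042369]]
```

View pics/v7.png

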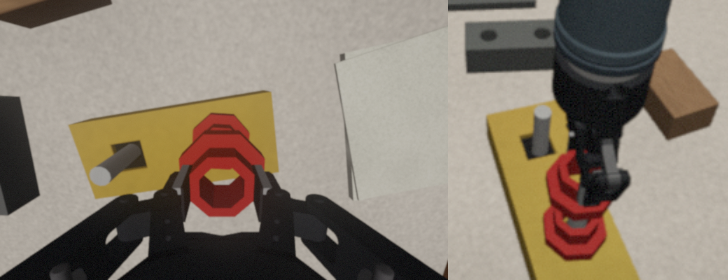

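The first lockout rests flat on the stand around the far post, and the second is held level straight above it. Lowering.

Call:
step_arm(
  deltas=[
    [[0.8, 0, 12], 0],
    [[0, 0, 8], 0],
    [[0, 0, 5], 0],
    [[0, 0, 5], 0],
    [[0, 0, 0], 0],
  ],
)

```text
t: 29.1
position: [0.5766, -0.303, 0.1287]
tcp_rot: [1.0, -0.007, -0.001, -0.0]
contact_force: [-0.6, -0.5, -1.5]
opening: 0.0425
```

Call:
step_arm(
  deltas=[
    [[0, 0, 8], 0],
    [[0, 0, 5], 0],
    [[0, 0, 2], 0],
    [[0, 0, 1], 0],
    [[0, 0, 0], 0],
  ],
)

```text
t: 29.6
position: [0.5772, -0.3034, 0.1137]
tcp_rot: [1.0, -0.007, -0.0, -0.0]
contact_force: [-0.8, 0.2, -0.2]
opening: 0.0425
```

Call:
step_arm(
  deltas=[
    [[0, 0, 1], 0],
    [[0, 0, 0], 0],
  ],
)

```text
t: 29.8
position: [0.5772, -0.3034, 0.1129]
tcp_rot: [1.0, -0.007, 0.0, 0.0]
contact_force: [-0.0, 0.4, -1.6]
opening: 0.0427
```

Call:
step_arm(
  deltas=[
    [[0, 0, 1], 0],
    [[0, 0, 0], 0],
  ],
)

```text
t: 30.0
position: [0.5773, -0.3035, 0.1121]
tcp_rot: [1.0, -0.007, 0.0, 0.0]
contact_force: [-0.9, 0.2, 1.9]
opening: 0.0429
```

Call:
step_arm(
  deltas=[
    [[0, 0, 0.5], 0],
    [[0, 0, 0], 0],
  ],
)

```text
t: 30.2
position: [0.5773, -0.3034, 0.112]
tcp_rot: [1.0, -0.007, 0.0, 0.0]
contact_force: [-2.9, 1.5, 5.4]
opening: 0.0426
```

Call:
step_arm(
  deltas=[
    [[0, 0, 0], 0],
    [[0, 0, 0], 0],
    [[0, 0, 0], 0],
    [[0, 0, 0], 0],
  ],
  claw=100,
)

```text
t: 30.6
position: [0.5771, -0.3033, 0.1111]
tcp_rot: [1.0, -0.007, -0.0, -0.0]
contact_force: [0.0, 0.2, -0.4]
opening: 0.0854
```

Call:
step_arm(
  deltas=[
    [[0, 0, -20], 0],
    [[0, 0, -30], 0],
    [[0, 0, -30], 0],
    [[-7.4, -37.6, 0], 0],
    [[-7.4, -37.6, 0], 0],
    [[-7.4, -37.6, 0], 0],
    [[-7.4, -37.6, 0], 0],
    [[-7.4, -37.6, 0], 0],
    [[-7.4, -37.6, 0], 0],
    [[-7.4, -37.6, 0], 0],
    [[-7.4, -37.6, 0], 0],
    [[-7.4, -37.6, 0], 0],
  ],
)

```text
t: 31.8
position: [0.5149, 0.0374, 0.1914]
tcp_rot: [1.0, -0.007, 0.0, 0.0]
contact_force: [0.4, 0.4, -0.7]
opening: 0.0855
```

Call:
step_arm(
  deltas=[
    [[-7.4, -37.6, 0], 0],
    [[-7.4, -37.6, 0], 0],
    [[-7.4, -37.6, 0], 0],
    [[-7.4, -37.6, 0], 0],
    [[-7.4, -37.6, 0], 0],
    [[-7.4, -37.6, 0], 0],
    [[0, 0, 35], 0],
    [[0, 0, 36], 0],
    [[0, 0, 0], 0],
    [[0, 0, 0], 0],
  ],
)

```text
t: 32.8
position: [0.4739, 0.262, 0.1206]
tcp_rot: [1.0, -0.007, -0.0, 0.0]
contact_force: [1.0, -0.1, -0.2]
opening: 0.0856
```

```bash
python3 look.py 3 .474 .2615; python3 - <<'E'
from h import *
t=cams.snapshot('top');cv2.imwrite('pics/top8.png',t);cv2.imwrite('pics/side8.png',cams.snapshot('side'))
for c,st,m in blobs(red(t)): print('red',c,st[4],at('top',c,.03),at('top',c,.1))
E
```

```text
32.8 [0.47390291 0.26202908 0.12056507] yaw -0.8030739916779928 lock [474.84850432 261.98344702  -3.28079319] 0.03549726865396807 delta [4.84395776e-03 5.00318107e-01 8.15422309e+01] turn 2.4777192008170488
red [450.04988124 188.06413302] 421 [[ 0.57908482 -0.31468447]] [[ 0.57220531 -0.29273835]]
red [247.74652778 195.26388889] 288 [[0.56407489 0.25433671]] [[0.55810993 0.24161226]]
red [247.48780488 218.82926829] 41 [[0.49773231 0.25469548]] [[0.49580963 0.24194917]]
red [248.24489796 235.3877551 ] 49 [[0.45146437 0.25231545]] [[0.4523608  0.23971415]]
```

Call:
step_arm(
  deltas=[
    [[0.5, 0, 30], 2.5],
    [[0, 0, 30], 0],
    [[0, 0, 15], 0],
    [[0, 0, 6], 0],
    [[0, 0, 0], 0],
  ],
)

```text
t: 33.45
position: [0.4747, 0.2623, 0.0396]
tcp_rot: [1.0, -0.029, 0.0, -0.0]
contact_force: [0.2, -0.5, -0.2]
opening: 0.0853
```

Call:
step_arm(
  deltas=[
    [[0, 0, 0], 0],
    [[0, 0, 0], 0],
    [[0, 0, 0], 0],
    [[0, 0, 0], 0],
    [[0, 0, 0], 0],
    [[0, 0, 0], 0],
  ],
  claw=0,
)

```text
t: 34.05
position: [0.4752, 0.2625, 0.0404]
tcp_rot: [1.0, -0.029, 0.001, -0.0]
contact_force: [-0.9, -0.2, 6.5]
opening: 0.0428
```

Call:
step_arm(
  deltas=[
    [[0, 0, -20], 0],
    [[0, 0, -40], 0],
    [[0, 0, -40], 0],
    [[0, 0, -20], 0],
    [[9.3, 37.2, 0], 0],
    [[9.3, 37.2, 0], 0],
    [[9.3, 37.2, 0], 0],
    [[9.3, 37.2, 0], 0],
    [[9.3, 37.2, 0], 0],
    [[9.3, 37.2, 0], 0],
    [[9.3, 37.2, 0], 0],
    [[9.3, 37.2, 0], 0],
  ],
)

```text
t: 35.25
position: [0.5316, -0.0409, 0.1596]
tcp_rot: [1.0, -0.029, 0.0, 0.0]
contact_force: [1.3, 0.3, -0.6]
opening: 0.0427
```

Call:
step_arm(
  deltas=[
    [[9.3, 37.2, 0], 0],
    [[9.3, 37.2, 0], 0],
    [[9.3, 37.2, 0], 0],
    [[9.3, 37.2, 0], 0],
    [[0, 0, 0], 0],
    [[0, 0, 0], 0],
  ],
)

```text
t: 35.85
position: [0.5598, -0.1909, 0.1592]
tcp_rot: [1.0, -0.03, -0.0, -0.0]
contact_force: [-0.0, 0.6, -1.7]
opening: 0.0429
```

```bash
python3 - <<'E'
from h import *
s=sensors.observe();im=cams.snapshot('wrist');sd=cams.snapshot('side');cv2.imwrite('pics/w9.png',im)
print(s['t'],s['position'],s['opening'],s['contact_force'],tooldelta((.5606,-.1898)))
t=cams.snapshot('top')
for c,st,m in blobs(red(t)): print('red',c,st[4],at('top',c,.03))
cv2.imwrite('pics/v9.png',np.hstack([cv2.resize(im,None,fx=.7,fy=.7),cv2.resize(sd[200:400,280:480],(280,280))]))
E
```

```text
35.85 [ 0.55982802 -0.19089497  0.1592033 ] 0.042885095860290365 [-0.03097116  0.60966177 -1.69099551] [ 0.55041373  1.34539411 -0.00154551]
red [247.79790941 195.40069686] 287 [[0.56368655 0.25418948]]
red [410.30081301 199.82926829] 123 [[ 0.54698815 -0.20243728]]
```

View pics/v9.png

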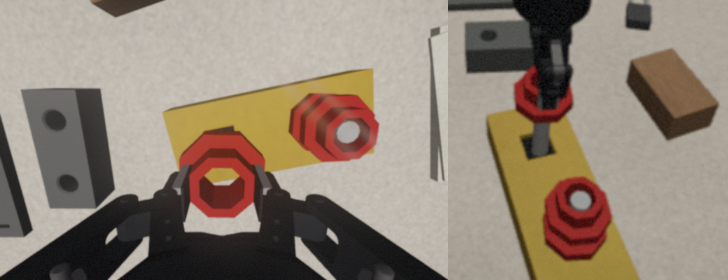

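The two lockouts are stacked flat on the far post, at (345,130) in the wrist half. The third is held level over post1. Lowering.

Call:
step_arm(
  deltas=[
    [[0.5, 0, 12], 0],
    [[0, 0, 8], 0],
    [[0, 0, 5], 0],
    [[0, 0, 5], 0],
    [[0, 0, 0], 0],
  ],
)

```text
t: 36.5
position: [0.5602, -0.1897, 0.1283]
tcp_rot: [1.0, -0.029, -0.001, -0.0]
contact_force: [-0.9, 0.4, -0.8]
opening: 0.0427
```

Call:
step_arm(
  deltas=[
    [[0, 0, 15], 0],
    [[0, 0, 15], 0],
    [[0, 0, 12], 0],
    [[0, 0, 5], 0],
    [[0, 0, 2], 0],
    [[0, 0, 0], 0],
  ],
)

```text
t: 37.1
position: [0.5608, -0.1899, 0.0801]
tcp_rot: [1.0, -0.029, -0.0, -0.0]
contact_force: [-0.6, 0.6, -0.7]
opening: 0.043
```

Call:
step_arm(
  deltas=[
    [[0, 0, 1], 0],
    [[0, 0, 0], 0],
  ],
)

```text
t: 37.3
position: [0.561, -0.1901, 0.0797]
tcp_rot: [1.0, -0.029, 0.0, 0.0]
contact_force: [-1.4, 0.1, -1.1]
opening: 0.0428
```

Call:
step_arm(
  deltas=[
    [[0, 0, 1], 0],
    [[0, 0, 0], 0],
  ],
)

```text
t: 37.5
position: [0.5608, -0.19, 0.0784]
tcp_rot: [1.0, -0.029, 0.0, 0.0]
contact_force: [0.9, -0.7, -1.0]
opening: 0.0424
```

Call:
step_arm(
  deltas=[
    [[0, 0, 1], 0],
    [[0, 0, 0], 0],
  ],
)

```text
t: 37.7
position: [0.5609, -0.19, 0.0775]
tcp_rot: [1.0, -0.029, 0.0, 0.0]
contact_force: [0.1, -0.2, 1.6]
opening: 0.0427
```

Call:
step_arm(
  deltas=[
    [[0, 0, 0.5], 0],
    [[0, 0, 0], 0],
  ],
)

```text
t: 37.9
position: [0.5609, -0.1901, 0.0775]
tcp_rot: [1.0, -0.029, 0.0, 0.0]
contact_force: [-2.3, 0.9, 6.6]
opening: 0.0427
```

Call:
step_arm(
  deltas=[
    [[0, 0, 0], 0],
    [[0, 0, 0], 0],
    [[0, 0, 0], 0],
    [[0, 0, 0], 0],
  ],
  claw=100,
)

```text
t: 38.3
position: [0.5607, -0.19, 0.0767]
tcp_rot: [1.0, -0.029, -0.0, -0.0]
contact_force: [-0.1, -0.3, 0.0]
opening: 0.0855
```

Call:
step_arm(
  deltas=[
    [[0, 0, -20], 0],
    [[0, 0, -40], 0],
    [[0, 0, -40], 0],
    [[-1.7, -37.1, 0], 0],
    [[-1.7, -37.1, 0], 0],
    [[-1.7, -37.1, 0], 0],
    [[-1.7, -37.1, 0], 0],
    [[-1.7, -37.1, 0], 0],
    [[-1.7, -37.1, 0], 0],
    [[-1.7, -37.1, 0], 0],
    [[-1.7, -37.1, 0], 0],
    [[-1.7, -37.1, 0], 0],
  ],
)

```text
t: 39.5
position: [0.5645, 0.1457, 0.1768]
tcp_rot: [1.0, -0.029, 0.0, 0.0]
contact_force: [1.4, -0.3, 0.2]
opening: 0.0852
```

Call:
step_arm(
  deltas=[
    [[-1.7, -37.1, 0], 0],
    [[-1.7, -37, 0], 0],
    [[-1.7, -37, 0], 4],
    [[0, 0, 28], 4],
    [[0, 0, 28], 0],
    [[0, 0, 0], 0],
    [[0, 0, 0], 0],
  ],
)

```text
t: 40.2
position: [0.5659, 0.2552, 0.1209]
tcp_rot: [0.995, -0.098, -0.0, 0.0]
contact_force: [-0.5, -0.2, 0.6]
opening: 0.0853
```

```bash
python3 look.py 4 .5662 .2553; python3 - <<'E'
from h import *
t=cams.snapshot('top');cv2.imwrite('pics/top10.png',t);cv2.imwrite('pics/side10.png',cams.snapshot('side'))
for c,st,m in blobs(red(t)): print('red',c,st[4],at('top',c,.03),at('top',c,.067),at('top',c,.1))
E
```

```text
40.2 [0.56588066 0.25523214 0.12089304] yaw -11.295286318844797 lock [566.49982296 256.25112642  -9.53638605] 0.038825777029109054 delta [-0.32662153 -0.57420877 81.84098473] turn -1.7589002683471833
red [450.01864802 188.14452214] 429 [[ 0.57885886 -0.31458921]] [[ 0.57522982 -0.30299218]] [[ 0.57199312 -0.29264889]]
red [406.55709343 195.10380623] 289 [[ 0.56038173 -0.19230739]] [[ 0.55734777 -0.18464857]] [[ 0.5546418  -0.17781773]]
```

Call:
step_arm(
  deltas=[
    [[0, -0.6, 30], -1.7],
    [[0, 0, 30], 0],
    [[0, 0, 15], 0],
    [[0, 0, 6], 0],
    [[0, 0, 0], 0],
  ],
)

```text
t: 40.85
position: [0.5663, 0.2561, 0.04]
tcp_rot: [0.996, -0.084, 0.0, -0.0]
contact_force: [-0.5, 0.2, 0.4]
opening: 0.0855
```

Call:
step_arm(
  deltas=[
    [[0, 0, 0], 0],
    [[0, 0, 0], 0],
    [[0, 0, 0], 0],
    [[0, 0, 0], 0],
    [[0, 0, 0], 0],
    [[0, 0, 0], 0],
  ],
  claw=0,
)

```text
t: 41.45
position: [0.5669, 0.2565, 0.0411]
tcp_rot: [0.996, -0.084, 0.001, -0.0]
contact_force: [-0.9, -0.2, 5.7]
opening: 0.0427
```

Call:
step_arm(
  deltas=[
    [[0, 0, -20], 0],
    [[0, 0, -40], 0],
    [[0, 0, -40], 0],
    [[0, 0, -20], 0],
    [[5.7, 36.7, 0], 0],
    [[5.7, 36.7, 0], 0],
    [[5.7, 36.7, 0], 0],
    [[5.7, 36.7, 0], 0],
    [[5.7, 36.7, 0], 0],
    [[5.7, 36.7, 0], 0],
    [[5.7, 36.7, 0], 0],
    [[5.7, 36.7, 0], 0],
  ],
)

```text
t: 42.65
position: [0.5618, -0.0426, 0.1601]
tcp_rot: [0.996, -0.084, 0.0, 0.0]
contact_force: [1.0, -0.4, -1.5]
opening: 0.0427
```

Call:
step_arm(
  deltas=[
    [[5.7, 36.7, 0], 0],
    [[5.7, 36.8, 0], 0],
    [[5.7, 36.8, 0], 0],
    [[5.9, 36.8, 0], 0],
    [[0, 0, 0], 0],
    [[0, 0, 0], 0],
  ],
)

```text
t: 43.25
position: [0.5599, -0.1909, 0.1598]
tcp_rot: [0.996, -0.085, -0.0, 0.0]
contact_force: [0.2, 1.0, -1.5]
opening: 0.0425
```

```bash
python3 - <<'E'
from h import *
s=sensors.observe();im=cams.snapshot('wrist');sd=cams.snapshot('side');cv2.imwrite('pics/w11.png',im)
print(s['t'],s['position'],s['opening'],s['contact_force'],tooldelta((.5608,-.19)))
t=cams.snapshot('top')
for c,st,m in blobs(red(t)): print('red',c,st[4],at('top',c,.03))
cv2.imwrite('pics/v11.png',np.hstack([cv2.resize(im,None,fx=.7,fy=.7),cv2.resize(sd[200:400,280:480],(280,280))]))
E
```

```text
43.25 [ 0.55985756 -0.19091392  0.15977658] 0.042506028330377796 [ 0.16259643  0.97522127 -1.5230251 ] [ 0.68621844  1.52570829 -0.00160148]
red [406.8271028  199.43925234] 214 [[ 0.54817376 -0.19274588]]
```

View pics/v11.png

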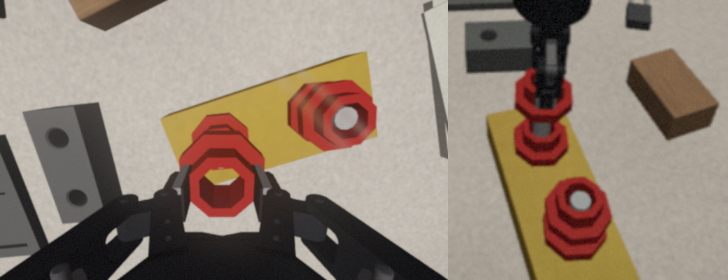

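The third lockout sits flat on post1, the pair on the far post is intact, and the fourth is held right above post1. Lowering.

Call:
step_arm(
  deltas=[
    [[0.5, 0, 12], 0],
    [[0, 0, 8], 0],
    [[0, 0, 5], 0],
    [[0, 0, 5], 0],
    [[0, 0, 0], 0],
  ],
)

```text
t: 43.9
position: [0.5602, -0.1898, 0.1288]
tcp_rot: [0.997, -0.084, -0.001, -0.0]
contact_force: [-0.1, 0.7, -1.4]
opening: 0.0429
```

Call:
step_arm(
  deltas=[
    [[0, 0, 8], 0],
    [[0, 0, 5], 0],
    [[0, 0, 2], 0],
    [[0, 0, 1], 0],
    [[0, 0, 0], 0],
  ],
)

```text
t: 44.4
position: [0.5608, -0.19, 0.1137]
tcp_rot: [0.996, -0.084, -0.0, -0.0]
contact_force: [-0.6, -0.3, -1.4]
opening: 0.0422
```

Call:
step_arm(
  deltas=[
    [[0, 0, 1], 0],
    [[0, 0, 0], 0],
  ],
)

```text
t: 44.6
position: [0.5608, -0.19, 0.1129]
tcp_rot: [0.996, -0.084, 0.0, 0.0]
contact_force: [-0.0, -0.4, -1.2]
opening: 0.0426
```

Call:
step_arm(
  deltas=[
    [[0, 0, 1], 0],
    [[0, 0, 0], 0],
  ],
)

```text
t: 44.8
position: [0.5609, -0.1901, 0.1121]
tcp_rot: [0.996, -0.084, 0.0, 0.0]
contact_force: [-0.3, 0.7, 2.0]
opening: 0.0423
```

Contact made. Pressing 0.5 mm more, then releasing, retreating and looking.

Call:
step_arm(
  deltas=[
    [[0, 0, 0.5], 0],
    [[0, 0, 0], 0],
  ],
)

```text
t: 45.0
position: [0.561, -0.1901, 0.1121]
tcp_rot: [0.996, -0.084, 0.0, 0.0]
contact_force: [-2.6, -0.9, 6.2]
opening: 0.0423
```

Call:
step_arm(
  deltas=[
    [[0, 0, 0], 0],
    [[0, 0, 0], 0],
    [[0, 0, 0], 0],
    [[0, 0, 0], 0],
  ],
  claw=100,
)

```text
t: 45.4
position: [0.5607, -0.19, 0.1111]
tcp_rot: [0.996, -0.084, -0.0, -0.0]
contact_force: [-0.5, 0.5, -0.2]
opening: 0.0851
```

Call:
step_arm(
  deltas=[
    [[0, 0, -20], 0],
    [[0, 0, -40], 0],
    [[0, 0, -40], 0],
    [[0, -30, -20], 0],
    [[0, -37, 0], 0],
    [[0, -37, 0], 0],
    [[0, -37, 0], 0],
    [[0, -37, 0], 0],
    [[0, 0, 0], 0],
    [[0, 0, 0], 0],
  ],
)

```text
t: 46.4
position: [0.5904, -0.0135, 0.2312]
tcp_rot: [0.997, -0.082, -0.0, -0.0]
contact_force: [0.9, -2.2, -0.4]
opening: 0.0853
```

```bash
python3 - <<'E'
from h import *
im=cams.snapshot('top');sd=cams.snapshot('side');cv2.imwrite('pics/top12.png',im);cv2.imwrite('pics/side12.png',sd)
print(sensors.observe()['t'])
for c,st,m in blobs(red(im)): print('red',c,st[4],at('top',c,.1))
cv2.imwrite('pics/v12.png',np.hstack([cv2.resize(sd[170:400,240:480],(480,460)),cv2.resize(im[100:260,200:500],None,fx=1,fy=460/160)[:, :300]]))
E
```

```text
46.5
red [450.07194245 188.14148681] 417 [[ 0.57199983 -0.29278924]]
red [414.14795918 192.25510204] 196 [[ 0.56199419 -0.19798808]]
```

View pics/v12.png

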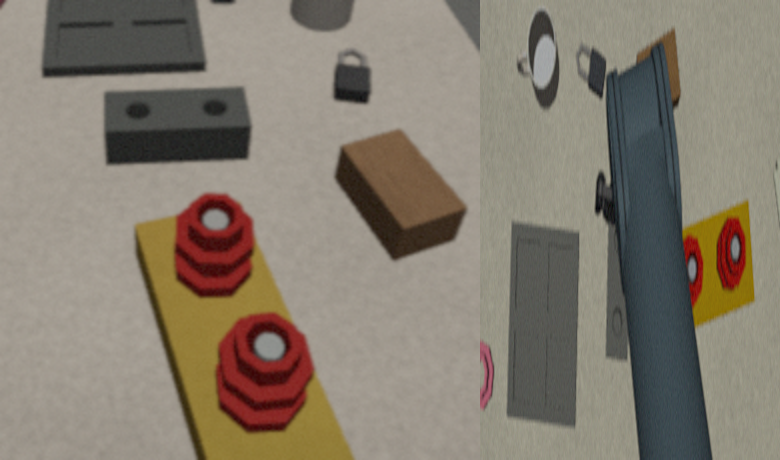

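The side half shows two flat stacks of two on the posts, and the tray and holder are empty. The padlock, box and mug are undisturbed. Handing in.

```bash
python3 -c "
from plant import manip;print(manip.sign_off())"
```

```text
the job is handed in; nothing more can be done
None
```

I planted both posts first, then threaded all four red lockouts hub up, two on each post. I handed in at about 46.5 s of the 210 s allowed.

- **Posts:** Each foot dropped straight into its socket. I could see the blind holes in a brightened wrist picture and aimed for them, so I did no sweeping. Both stopped with the foot about 7 mm above the table by the arm's readings, and the side view showed them upright.
- **Lockouts:** Each was lowered until contact (about 5–10 N) at the expected height, 34 mm apart within a stack. The final side view showed two flat stacks with the tray and holder empty.
- **Bystanders:** The padlock, box and mug stood where they began. In the last picture the arm hid part of the near stack and box from the top camera; the side camera showed both.
- **Disagreements:** The top and wrist cameras differed by about 2 mm on the openings, which was within what the fits allowed. No lockout appeared to be knocked aside.

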